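# Index the magnifier arm onto the next fuse

### The job

Bring the magnifier over the white cartridge fuse that stands one hole to the side: hook a fingertip through the pull ring from inside, lift the spring index pin, swing the arm that one hole, and let the pin drop fully home there. Do not pinch the ring or touch its outer band while the pin is up, do not swing past the next hole on either side, and leave the fuse, the slug and everything else on the bench where they stand.

Things in the scene. Friction and masses are not known exactly. Their poses are not given: they have to be found in the camera images.
- ring (a point): Centre of the steel pull ring on the index pin: 8 mm round bar, 48 mm inside diameter, a band 11 mm wide round its outside (68 mm over it). It leans 40 degrees, top towards the pivot: its hole faces up and back to the robot, its axis runs down at 40 degrees below level towards the pivot. Centre 160 mm from the pivot axis, 128 mm above the table with the pin home. It only rises, never swivels.
- pivot (a point): Point on the vertical axis of the swing arm, 128 mm above the table, in the air, level with the lowered ring's centre. It lies beyond the ring as seen from the robot: a finger slanting 40 to 65 degrees down and towards the pivot goes through the ring. Behind and below the ring are only the arm (top at 78 mm) and the pin's 22 mm housing (to 94 mm).
- lens (a point): Centre of the magnifying lens (a clear disc in a round black frame, 62 mm across, 73 mm above the table) in the swing arm, 110 mm horizontally from the pivot, on the line from pivot to ring.
- swing_arm (a joint): Angle of the arm (rad), 0 at the start, positive counter-clockwise from above (the ring, on the robot's side of the pivot, then moves to the robot's right, -y). Holes 180 mm from the axis at -0.72, -0.36, 0, 0.36 and 0.72 (65 mm apart); it starts pinned at 0, with about 0.007 rad of play. Hinge friction of 0.12 N m keeps the freed arm where it is left.
- index_pin (a joint): Height of the 10 mm round-ended pin (m): 0 fully home in a hole, 0.012 with its tip on the rail between holes, at most 0.018. A spring holds it down with 3 N at 0 and 5.7 N at 0.018, its weight adds 1 N. Above 0.012 it is clear and the arm swings freely; let down within about 5 mm of a hole it drops in by itself.
- ring_rim: The flat band around the outside of the pull ring, which is touched by anyone who pinches the ring but not by a fingertip hooked inside it. Its origin is of no use.
- stand: The fixed inspection stand: dark steel plate 250 x 320 x 12 mm, a grey arc rail (34 mm wide, top at 55 mm) with the five index holes on the robot's side, and five black nests 34 mm square, 24 mm high, 110 mm from the pivot axis, each in line with a hole. Origin on the pivot axis at table height; its -x axis points to the middle hole.
- fuse: Cartridge fuse, 20 mm across, 38 mm tall, white ceramic with a metal foot and an 11 mm metal contact in its white top, standing loosely upright in an 8 mm deep nest next to the one under the lens, on one side or the other. Origin at the centre of its underside, 16 mm above the table; its top at 54 mm is below the arm's sweep (66 mm).
- slug: A plain steel slug, 20 mm across and only 14 mm tall, standing in the nest on the other side of the lens from the fuse. Origin at the centre of its underside.
- fuse_case: Bystander: flat clear case of glass fuses, 75 x 135 x 18 mm, loose; origin at the centre of its underside.
- amber_box: Bystander: amber box of blade fuses, 36 x 55 x 20 mm, loose beside the stand; origin at the centre of its underside.
- clear_box: Bystander: clear box of blade fuses, 42 x 55 x 22 mm, loose; origin at the centre of its underside.
- jar: Bystander: glass jar with a white cap, 70 mm across, 85 mm tall, loose beside the stand; origin at the centre of its underside.
- screwdriver: Bystander: screwdriver 170 mm long, lying loose.
- collar: Bystander: steel shaft collar, 32 mm across, 12 mm high, lying loose; origin at the centre of its underside.

How it is judged:
By the outcome, as a careful person would: the job done as asked, in the order asked, and still so for the second after the job is handed in, with the robot touching nothing.
It also fails if it takes over 48 s, if anything falls off the work surface, if the arm or the gripper's body presses on something with over 40 N, if the wrist force passes 120 N, or if a joint passes its speed limit or range.

### The arm

A 6-joint arm with a two-finger parallel gripper is mounted at the origin on the work surface. World frame = base frame: x ahead of the robot, y to its left, z up, the work surface at z = 0. Lengths are in m, angles in rad, forces in N, time in s.
With the tool pointing down it reaches from about 0.325 to 0.925 m from the base axis. Payload 3.1 kg.
Tool frame: the origin (TCP) lies on the front face of the gripper's body, between the roots of the fingers; the fingertips stand 73 mm ahead of it and the grasp point (between the pads) lies 54 mm ahead of it; z points along the fingers, y is the line along which they close (so a half turn about z gives the same grasp; the last joint's range is limited). The gripper opens to 85 mm and grips with 20 to 120 N. Pads are 22 mm wide; open, the fingers measure 114 mm over their backs; the gripper's body (76 mm by 85 mm) begins 54 mm behind the grasp point. The pads swing forward as they close: fully open they stand 13 mm farther back than shut.
Start: joints at [-1.276, 0.217, 1.613, -0, 1.311, -0.112], TCP at [0.247, -0.574, 0.304] pointing down, gripper open.
Joint ranges: [-2.75, 2.75], [-0.78, 2.1], [0.31, 2.55], [-1.13, 4.27], [0.13, 2.63], [-2.58, 2.58]. Speed limits (rad/s): [2.79, 2.79, 3.14, 3.14, 3.14, 3.14].

### API

Orientations are given as a 3x3 rotation matrix whose columns are the frame's x, y, z axes.
In Python, from bench import * gives the robot as it stands. Calls block until the motion is done:
- move_pose(position, orientation): joint-space move of the TCP to a pose.
- movel(position, orientation=None, v=0.15, stop_force=None): straight line of the TCP; orientation=None keeps the orientation; v is the mean speed in m/s. With stop_force (N) it stops when the force on the tool has changed by that much, and returns True; else False.
- set_joints(angles): joint-space move.
- set_gripper(opening, f_grip=None): opening from 0.0 (shut) to 1.0 (fully open); f_grip is the grip in N (None keeps the last); returns when the fingers have stopped.
- sleep(seconds).
- inverse_kinematics(position, orientation): joint angles nearest the present ones, or None.
- get_image(name): name is "scene" or "top" or "wrist"; returns the picture (384x512x3 uint8, red, green, blue); there is no depth.
- camera_params(name): a dict with "fov_y" (degrees; the focal length in pixels is half the picture's height over the tangent of half this angle, whatever the lens; pixels are square), "cx", "cy" (the principal point, pixels), "rvec" (rotation vector, rad) and "tvec" (3), from world to camera coordinates, as OpenCV has them; the wrist camera has in their place "tool_from_camera" (4x4, takes a point from camera to tool coordinates, whose origin is the TCP and whose axes are the flange's). Camera axes: x right, y down, z forward; pixel columns grow to the right and rows downward; lengths in m; the calibration is good to about 2 mm. A picture is of the moment at which its call begins: read the wrist's pose just before it. camera_params takes no time and is no camera call.
A pose or a line that the arm cannot do raises IKError and nothing moves.
- sign_off(): hands the job in; it is judged then, once.
Readings, each from a call of its own:
- get_t(): time.
- get_qpos(): joint angles.
- get_dq(): joint speeds.
- get_joint_torque(): joint torques, N m.
- get_tcp_pos(): TCP position.
- get_eef_rot(): TCP orientation.
- get_contact_force(): force on the tool from outside, world axes, zero at the start.
- get_wrist_torque(): the same for the moment, N m.
- get_gripper_width(): opening from 0.0 (shut) to 1.0 (fully open).
- get_grip_force(): force on a finger pad.
Only numpy, scipy, OpenCV 4.12 (cv2) and the standard library are available. Lean on these libraries where they do the work, as an engineer would, in place of code of your own. Each camera call takes 0.05 s, during which the arm holds its last target. There are 200 camera calls.

## Working session

There is one attempt and no reset: what is moved stays moved. The work goes in short steps, each a Python script; the robot and the scene stay as the last script left them, time stands still between calls to the robot, and variables do not carry over. Pictures are saved under pics/ and viewed, at most 12 in all, crops included, and the job is handed in when it is done.

```bash
mkdir -p pics
python3 - <<'E'
from bench import *
import cv2
for n in ("scene","top"):
    im=get_image(n); cv2.imwrite(f"pics/{n}0.png",im[:,:,::-1]); print(n,camera_params(n))
print(get_t(),camera_params("wrist"))
E
```

```text
scene {'fov_y': 44.4058468277356, 'cx': 256.15873449776825, 'cy': 196.24898181470218, 'rvec': array([ 1.21285584,  2.57598386, -0.70441368]), 'tvec': array([ 0.33326739, -0.30567461,  1.42012192])}
top {'fov_y': 51.29378692893874, 'cx': 261.0345180812957, 'cy': 187.3780240060633, 'rvec': array([ 2.17674905, -2.11665864,  0.18648729]), 'tvec': array([-0.0150613 ,  0.57329787,  1.20220552])}
0.1 {'fov_y': 70.04246637808842, 'cx': 257.06163637516045, 'cy': 193.8735615174085, 'tool_from_camera': array([[-1.19552870e-03, -9.46889005e-01, -3.21558365e-01,
         8.21763710e-02],
       [ 9.99999204e-01, -1.00196709e-03, -7.67438068e-04,
        -1.69157503e-03],
       [ 4.04487770e-04, -3.21559027e-01,  9.46889449e-01,
        -7.04010329e-02],
       [ 0.00000000e+00,  0.00000000e+00,  0.00000000e+00,
         1.00000000e+00]])}
```

View pics/top0.png

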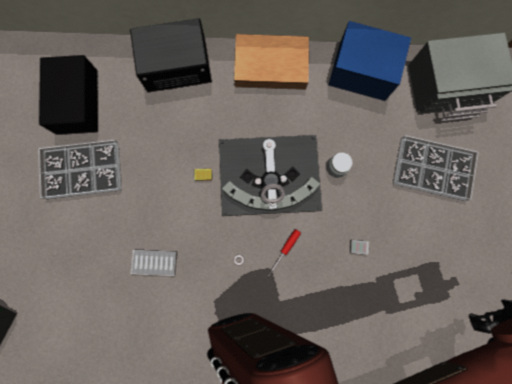

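View pics/scene0.png

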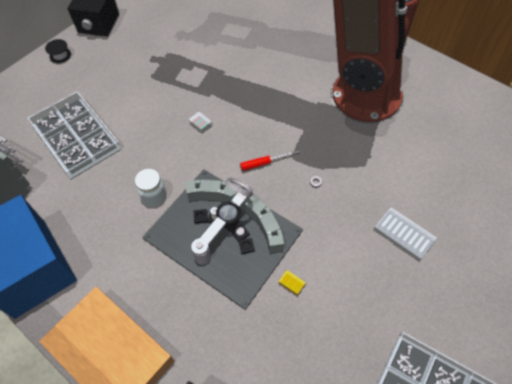

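```bash
cat > h.py <<'E'
import numpy as np, cv2
from bench import *
def ray(n,u,v):
    c=camera_params(n); f=192/np.tan(np.radians(c['fov_y']/2))
    d=np.array([(u-c['cx'])/f,(v-c['cy'])/f,1])
    if n=='wrist':
        T=c['tool_from_camera'];R=get_eef_rot();p=get_tcp_pos()
        return p+R@T[:3,3], R@T[:3,:3]@d
    R=cv2.Rodrigues(c['rvec'])[0]; return -R.T@c['tvec'], R.T@d
def plane(n,u,v,z):
    o,d=ray(n,u,v); return o+d*(z-o[2])/d[2]
def proj(n,P):
    c=camera_params(n); f=192/np.tan(np.radians(c['fov_y']/2))
    if n=='wrist':
        T=c['tool_from_camera'];R=get_eef_rot();p=get_tcp_pos()
        q=T[:3,:3].T@(R.T@(np.array(P)-p)-T[:3,3])
    else: q=cv2.Rodrigues(c['rvec'])[0]@np.array(P)+c['tvec']
    return q[0]/q[2]*f+c['cx'],q[1]/q[2]*f+c['cy']
E
python3 - <<'E'
from h import *
a=cv2.imread('pics/top0.png')[125:225,210:330]; b=cv2.imread('pics/scene0.png')[165:285,140:310]
a=cv2.resize(a,None,fx=5,fy=5,interpolation=2)[:500,:600]
cv2.imwrite('pics/c1.png',a)
# plate corners from dark mask
im=cv2.imread('pics/top0.png'); 
for u,v in [(219,138),(317,135),(322,212),(222,216)]: print(plane('top',u,v,.012))
E
```

```text
[0.73769841 0.14188534 0.012     ]
[ 0.7580542  -0.17838115  0.012     ]
[ 0.50519841 -0.19549542  0.012     ]
[0.48353759 0.12148381 0.012     ]
```

View pics/c1.png

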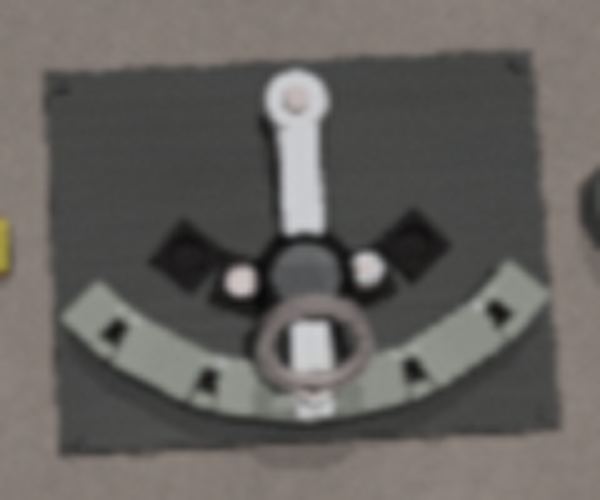

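```bash
cat >> h.py <<'E'
def rot(yaw,s,sg=1):
    u=np.array([np.cos(yaw),np.sin(yaw),0]); k=np.array([0,0,1.])
    z=np.cos(s)*u-np.sin(s)*k; x=sg*(np.sin(s)*u+np.cos(s)*k)
    return np.c_[x,np.cross(z,x),z]
E
python3 - <<'E'
from h import *
r=plane('top',272.6,193.4,.128); yaw=.066
print('ring',r,'lens',plane('top',210+307/5,125+270/5,.073),'cap',[plane('top',269.4,144.4,z) for z in(.06,.1)])
for s in (40,45,50,55):
  for sg in (1,-1):
    for back in (.06,.2):
      R=rot(yaw,np.radians(s),sg); print(s,sg,back,inverse_kinematics(r-back*R[:,2],R))
s=np.radians(48);R=rot(yaw,s,1)
set_gripper(0.0)
q=inverse_kinematics(r-.2*R[:,2],R); 
if q is None: R=rot(yaw,s,-1)
move_pose(r-.2*R[:,2],R)
print(get_t(),get_tcp_pos(),get_gripper_width())
im=get_image('wrist'); cv2.imwrite('pics/w1.png',im[:,:,::-1])
E
```

```text
ring [ 0.54364238 -0.03189853  0.128     ] lens [ 0.59597285 -0.02964795  0.073     ] cap [array([ 0.70835581, -0.02141145,  0.06      ]), array([ 0.69749689, -0.02010554,  0.1       ])]
40 1 0.06 [-0.36235383 -0.09399841  2.43186265  1.63621907  0.32454447 -0.35451282]
40 1 0.2 None
40 -1 0.06 None
40 -1 0.2 None
45 1 0.06 [-0.34087456 -0.10440575  2.39025477  1.20203888  0.30469079  0.08911994]
45 1 0.2 [-0.50482454 -0.67332654  2.53024671  0.64255526  0.691359    0.62150286]
45 -1 0.06 None
45 -1 0.2 [-0.50482454 -0.67332654  2.53024671  0.64255526  0.691359   -2.52008979]
50 1 0.06 [-0.31973715 -0.10195902  2.34396087  0.81163814  0.33989336  0.4870151 ]
50 1 0.2 [-0.44708535 -0.60466935  2.44839649  0.49339973  0.72909067  0.78193304]
50 -1 0.06 None
50 -1 0.2 [-0.44708535 -0.60466935  2.44839649  0.49339973  0.72909067 -2.35965962]
55 1 0.06 [-0.29929075 -0.08877326  2.2939718   0.53945064  0.41030129  0.76512316]
55 1 0.2 [-0.39652101 -0.53174814  2.3656842   0.37123932  0.78312212  0.91385159]
55 -1 0.06 [-0.29929075 -0.08877326  2.2939718   0.53945064  0.41030129 -2.37646949]
55 -1 0.2 [-0.39652101 -0.53174814  2.3656842   0.37123932  0.78312212 -2.22774106]
2.925 [ 0.41066695 -0.04147218  0.27744689] -0.0008931188582376149
```

View pics/w1.png

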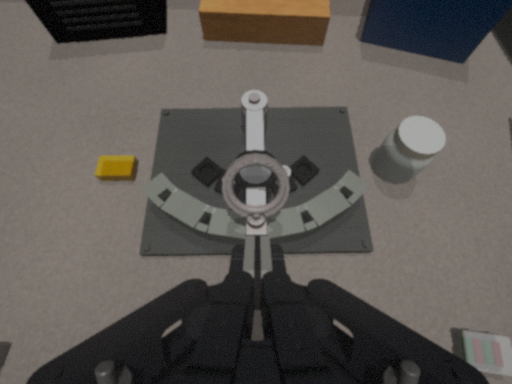

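Run:
```python
from h import *
# ring centre from the wrist view: outer outline centre (256.5,187) 
r0=np.array([.5436,-.0319,.128]); print('wrist',plane('wrist',256.5,187,.128))
yaw=.066; P=r0+.16*np.array([np.cos(yaw),np.sin(yaw),0])
for a in(.36,-.36):
  n=P-.11*np.array([np.cos(yaw+a),np.sin(yaw+a),0])
  for nm,z in(('fuse',.054),('slug',.030)):
    n[2]=z; print(a,nm,[np.round(proj(k,n),1) for k in('top','scene','wrist')])
t=cv2.imread('pics/top0.png')[165:195,240:300]; s=cv2.imread('pics/scene0.png')[180:270,180:270]
w=cv2.imread('pics/w1.png')[90:260,140:370]
b=lambda i,h:cv2.resize(i,(int(i.shape[1]*h/i.shape[0]),h),interpolation=2)
o=np.zeros((600,800,3),np.uint8); x=b(t,200);o[:200,:x.shape[1]]=x; x=b(s,380);o[210:590,:x.shape[1]]=x; x=b(w,300);o[210:510,385:385+x.shape[1]]=x[:,:415]
cv2.imwrite('pics/c2.png',o)
```

```text
wrist [ 0.54205853 -0.03113176  0.128     ]
0.36 fuse [array([283.1, 178.2]), array([213.9, 209.9]), array([285.5, 170.7])]
0.36 slug [array([282.6, 179.5]), array([214.8, 214.4]), array([283.9, 178.5])]
-0.36 fuse [array([258.2, 179.1]), array([238.8, 226.2]), array([228.7, 170.7])]
-0.36 slug [array([258.1, 180.4]), array([239.3, 230.5]), array([230.3, 178.6])]
```

View pics/c2.png

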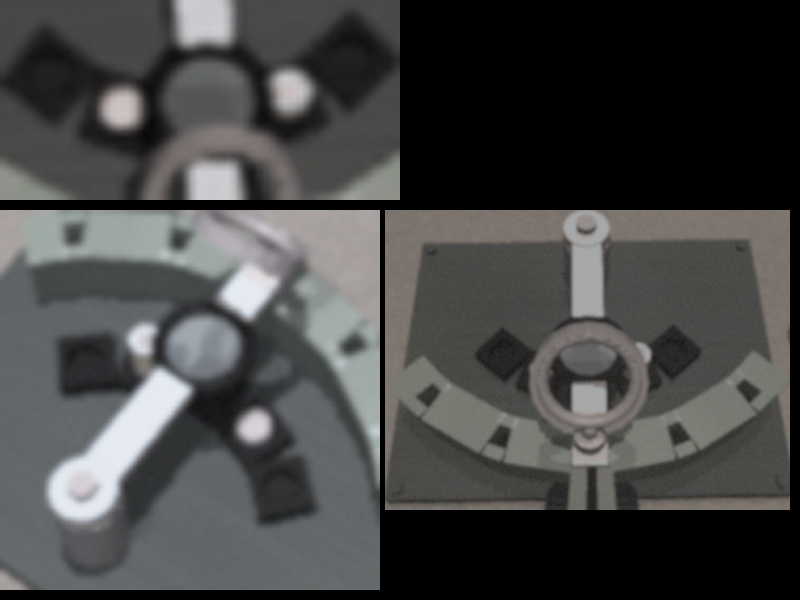

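Run:
```python
from h import *
r=np.array([.5428,-.0315,.128]); R=rot(.066,np.radians(48))
print(movel(r-.100*R[:,2],R,v=.12,stop_force=5),get_t(),get_contact_force())
im=get_image('wrist'); cv2.imwrite('pics/w2.png',im[:,:,::-1]); print(proj('wrist',r),proj('wrist',get_tcp_pos()+.073*R[:,2]))
```

```text
False 3.95 [-0.09810478  0.17418493 -0.04327053]
(np.float64(258.7248859906905), np.float64(227.59378795339774)) (np.float64(259.4324141195362), np.float64(247.0209927453676))
```

View pics/w2.png

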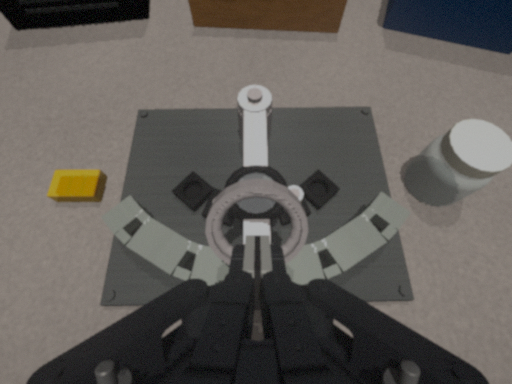

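Run:
```python
from h import *
r=np.array([.5433,-.0305,.1283]); R=rot(.066,np.radians(48)); z=R[:,2];x=R[:,0]
p=r-.051*z
print(movel(p,R,v=.05,stop_force=4),get_tcp_pos()-p,get_t())
f0=get_contact_force()
hit=movel(p+.024*x,R,v=.02,stop_force=2.0)
d=get_tcp_pos()-p
print(hit,'along x',d@x,get_contact_force()-f0,get_t())
im=get_image('wrist'); cv2.imwrite('pics/w3.png',im[:,:,::-1])
```

```text
False [ 4.21534367e-06 -3.52801971e-05  1.34192311e-04] 5.1333
True along x 0.011547452419209502 [-0.02535346 -0.63377235 -0.66339633] 5.85
```

View pics/w3.png

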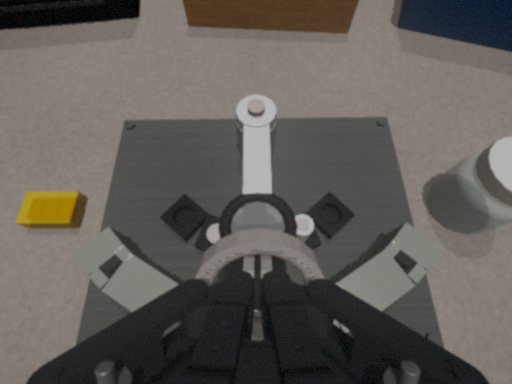

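Run:
```python
from h import *
p=get_tcp_pos(); 
for h in (.003,.006,.009,.012,.0145):
    movel(p+[0,0,h],v=.03); print(h,np.round(get_contact_force(),2),get_tcp_pos()[2]-p[2])
im=get_image('wrist'); cv2.imwrite('pics/w4.png',im[:,:,::-1])
im=get_image('scene'); cv2.imwrite('pics/s4.png',im[:,:,::-1])
np.save('p0.npy',p); print(get_t(),p)
```

```text
0.003 [-1.54 -0.06 -2.11] 0.0022212126456744308
0.006 [-2.66 -1.48 -4.58] 0.004630108016314055
0.009 [-4.65 -0.68 -4.21] 0.007623418691660083
0.012 [-5.    0.52 -5.24] 0.010729904583745703
0.0145 [-5.75  0.16 -5.9 ] 0.013405665573805015
7.2583 [ 0.51774088 -0.03172154  0.17359969]
```

Run:
```python
from h import *
p=np.load('p0.npy')
for h in (.0165,.0178):
    movel(p+[0,0,h],v=.03); sleep(.15); print(h,np.round(get_contact_force(),2),get_tcp_pos()[2]-p[2])
P=np.array([.5433,-.0305,0])+.16*np.array([np.cos(.066),np.sin(.066),0])
tgt=p+[0,0,.0178]
for a in (.02,.04):
    c,s=np.cos(a),np.sin(a); Rz=np.array([[c,-s,0],[s,c,0],[0,0,1]])
    q=P+Rz@(tgt-P); print(movel(q,rot(.066+a,np.radians(48)),v=.03,stop_force=8),np.round(get_contact_force(),2),get_tcp_pos()-q)
print(get_t())
```

```text
0.0165 [-6.14 -0.77 -5.35] 0.015456481854956905
0.0178 [-6.16  0.14 -5.05] 0.01669617559161604
False [-6.1   0.1  -6.34] [-0.00116968  0.00056254 -0.00120184]
False [-7.   -0.2  -5.12] [-0.00114268  0.00042641 -0.0011883 ]
8.6083
```

Run:
```python
from h import *
a=cv2.imread('pics/scene0.png')[170:270,150:290]; b=get_image('scene')[:,:,::-1][170:270,150:290]
w=get_image('wrist')[:,:,::-1]
o=np.zeros((600,800,3),np.uint8); f=lambda i,s:cv2.resize(i,s,interpolation=2)
o[:280,:392]=f(a,(392,280)); o[:280,400:792]=f(b,(392,280)); o[285:585,:400]=f(w,(400,300));o[285:585,400:]=f(cv2.imread('pics/w4.png'),(400,300))
cv2.imwrite('pics/c3.png',o)
```

```text
(no output)
```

View pics/c3.png

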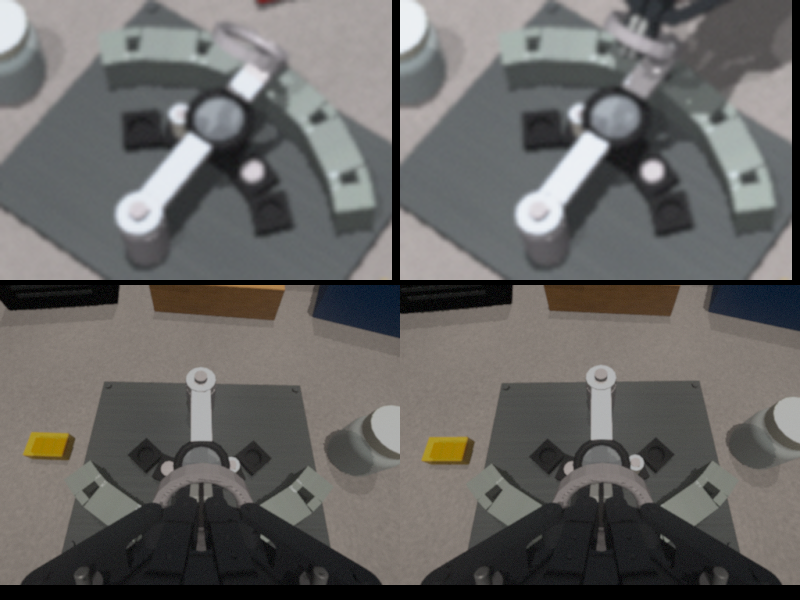

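```bash
cat >> h.py <<'E'
P=np.array([.5433,-.0305,0])+.16*np.array([np.cos(.066),np.sin(.066),0])
p0=np.load('p0.npy')
def pose(a,h):
    c,s=np.cos(a),np.sin(a); Rz=np.array([[c,-s,0],[s,c,0],[0,0,1]])
    return P+Rz@(p0+[0,0,h]-P), rot(.066+a,np.radians(48))
def arm_ang():  # actual angle of the tcp about the pivot
    d=get_tcp_pos()-P; e=p0-P; return np.arctan2(d[1],d[0])%(2*np.pi)-np.arctan2(e[1],e[0])%(2*np.pi)
E
python3 - <<'E'
from h import *
for a in np.arange(.04,.37,.08): print(a,inverse_kinematics(*pose(a,.018)))
for a in np.arange(.08,.325,.04):
    q,R=pose(a,.018); hit=movel(q,R,v=.05,stop_force=8)
    print(round(a,2),hit,np.round(get_contact_force(),2),round(arm_ang(),4))
    if hit: break
print(get_t())
for n in('top','wrist','scene'): cv2.imwrite(f'pics/{n}5.png',get_image(n)[:,:,::-1])
E
```

```text
0.04 [-0.34262043 -0.10825064  2.31904717  0.88804009  0.38339382  0.37636827]
0.12 [-0.40725627 -0.08633051  2.29948615  0.95864501  0.4747179   0.20373679]
0.19999999999999998 [-0.46436293 -0.05624118  2.27177652  0.98778339  0.56419826  0.07547645]
0.27999999999999997 [-0.51321934 -0.01968112  2.23675997  0.99340276  0.64951457 -0.02569904]
0.35999999999999993 [-0.55371889  0.02169154  2.19534101  0.98485433  0.72996178 -0.10867183]
0.08 False [-6.71 -1.2  -6.05] 0.0794
0.12 False [-6.58 -1.71 -5.93] 0.1211
0.16 False [-6.38 -1.44 -6.45] 0.1625
0.2 False [-6.11 -1.74 -6.29] 0.2044
0.24 False [-6.93 -3.21 -6.04] 0.2459
0.28 False [-5.86 -3.65 -6.69] 0.2873
0.32 False [-6.65 -4.32 -5.71] 0.3286
10.8083
```

Run:
```python
from h import *
f=lambda i,s:cv2.resize(i,s,interpolation=2)
o=np.zeros((600,800,3),np.uint8)
o[:300,:400]=f(cv2.imread('pics/top5.png')[130:220,210:330],(400,300)); o[:300,400:]=f(cv2.imread('pics/scene5.png')[165:270,150:290],(400,300))
o[300:,:400]=f(cv2.imread('pics/wrist5.png'),(400,300))
cv2.imwrite('pics/c5.png',o)
for a in(.30,.33,.36):
  u=np.array([np.cos(.066+a),np.sin(.066+a),0]); print(a,[ (np.round(proj(k,P-.11*u+[0,0,.073]),1)) for k in('top','scene','wrist')])
print('pivot cap',[np.round(proj(k,P+[0,0,.085]),1) for k in('top','scene','wrist')])
```

```text
0.3 [array([281.1, 177.9]), array([216.2, 207.1]), array([254.6, 231.4])]
0.33 [array([282.1, 177.6]), array([215. , 206.8]), array([258.5, 231.4])]
0.36 [array([283.1, 177.2]), array([213.7, 206.4]), array([262.4, 231.3])]
pivot cap [array([269.2, 144. ]), array([198.5, 244.2]), array([256.9, 117. ])]
```

View pics/c5.png

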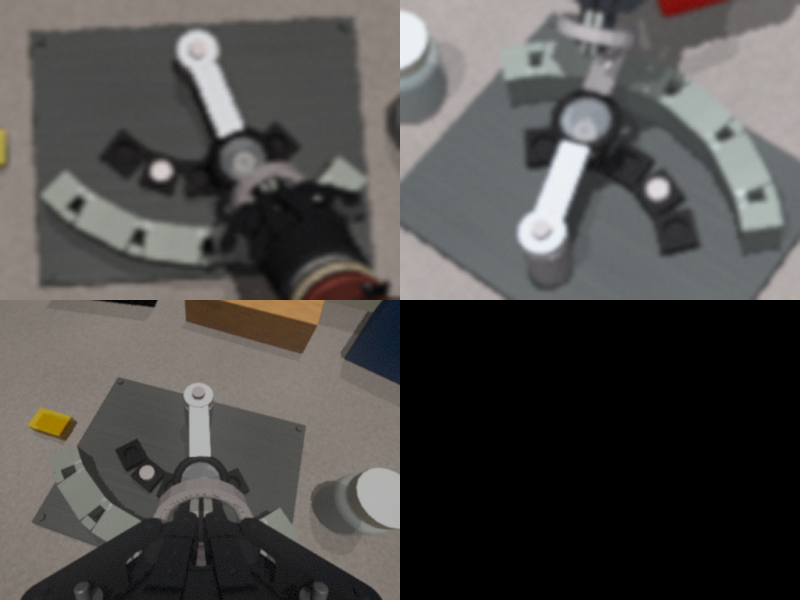

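Run:
```python
from h import *
for a in (.335,.346):
    movel(*pose(a,.018),v=.04); print(np.round(get_contact_force(),2),round(arm_ang(),4))
sleep(.2); print(round(arm_ang(),4))
cv2.imwrite('pics/wrist6.png',get_image('wrist')[:,:,::-1])
for h in (.014,.012,.010,.008,.006,.004,.002):
    movel(*pose(.346,h),v=.02); sleep(.1); print(h,np.round(get_contact_force(),2),round(arm_ang(),4),round(get_tcp_pos()[2]-p0[2],4))
print(get_t())
cv2.imwrite('pics/wrist7.png',get_image('wrist')[:,:,::-1])
```

```text
[-5.91 -2.85 -5.58] 0.3417
[-4.57 -3.25 -6.06] 0.3523
0.3521
0.014 [-6.11 -2.01 -5.37] 0.3521 0.0138
0.012 [-7.09 -2.66 -4.66] 0.3525 0.0119
0.01 [-5.44 -2.06 -4.7 ] 0.3529 0.0099
0.008 [-6.52 -2.36 -5.17] 0.3533 0.008
0.006 [-8.02 -2.81 -4.07] 0.3536 0.006
0.004 [-6.86 -3.14 -4.75] 0.3541 0.0041
0.002 [-6.34 -3.45 -3.34] 0.3558 0.0027
14.2583
```

Run:
```python
from h import *
for h in (0,-.002,-.004,-.006,-.008):
    movel(*pose(.346,h),v=.02); sleep(.1); print(h,np.round(get_contact_force(),2),round(arm_ang(),4),round(get_tcp_pos()[2]-p0[2],4))
print(get_t())
cv2.imwrite('pics/wrist7.png',get_image('wrist')[:,:,::-1])
f=lambda i,s:cv2.resize(i,s,interpolation=2)
o=np.zeros((600,800,3),np.uint8)
o[:300,:400]=f(cv2.imread('pics/wrist6.png'),(400,300)); o[300:,:400]=f(cv2.imread('pics/wrist7.png'),(400,300))
o[:300,400:]=f(cv2.imread('pics/scene5.png')[165:270,150:290],(400,300)); o[300:,400:]=f(get_image('scene')[165:270,150:290,::-1],(400,300))
cv2.imwrite('pics/c7.png',o)
```

```text
0 [-3.36 -3.09 -1.56] 0.3556 0.0015
-0.002 [-0.62 -0.85  0.7 ] 0.3475 -0.0012
-0.004 [ 0.5  -0.3   0.48] 0.3456 -0.0041
-0.006 [-0.47  0.46  0.83] 0.3458 -0.0061
-0.008 [ 0.56 -0.22  0.13] 0.3459 -0.008
16.0583
```

View pics/c7.png

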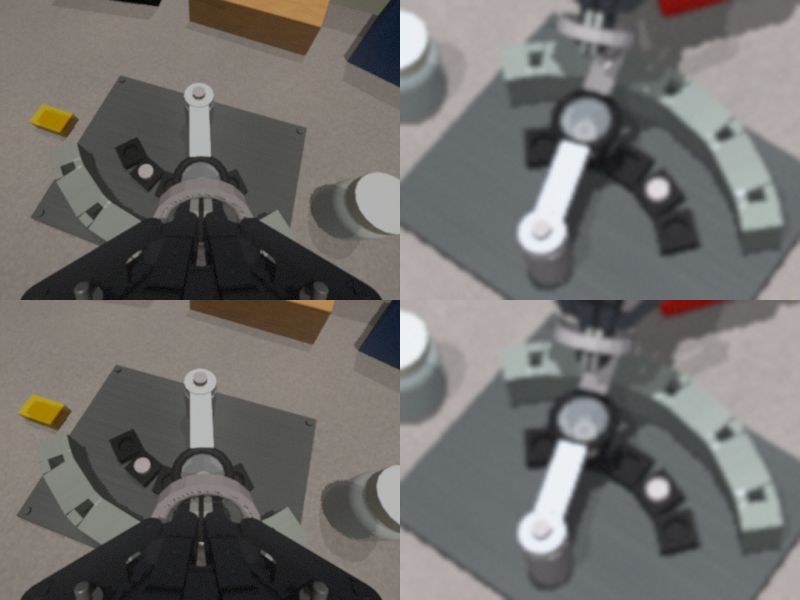

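Run:
```python
from h import *
p=get_tcp_pos();R=get_eef_rot()
p=p-.004*R[:,0]; movel(p,v=.03)
print(movel(p-.06*R[:,2],v=.06,stop_force=4),np.round(get_contact_force(),2))
print(movel(p-.145*R[:,2],v=.12,stop_force=4),get_t())
cv2.imwrite('pics/wrist8.png',get_image('wrist')[:,:,::-1])
for h in(0,.012):
  for a in(.34,.36):
    u=np.array([np.cos(.066+a),np.sin(.066+a),0]); print(h,a,'ring',np.round(proj('wrist',P-.16*u+[0,0,.128+h]),1),'lens',np.round(proj('wrist',P-.11*u+[0,0,.073]),1),'fuse hole',np.round(proj('wrist',P-.18*u+[0,0,.055]),1))
cv2.imwrite('pics/c8.png',cv2.resize(cv2.imread('pics/wrist8.png')[60:300,100:420],(800,600),interpolation=2))
```

```text
False [ 0.38 -0.16  0.39]
False 18.45
0 0.34 ring [258.9 189.9] lens [258.8 171.4] fuse hole [258.6 229.5]
0 0.36 ring [262.1 189.9] lens [260.6 171.3] fuse hole [261.6 229.5]
0.012 0.34 ring [258.9 184.8] lens [258.8 171.4] fuse hole [258.6 229.5]
0.012 0.36 ring [262.3 184.8] lens [260.6 171.3] fuse hole [261.6 229.5]
```

View pics/c8.png

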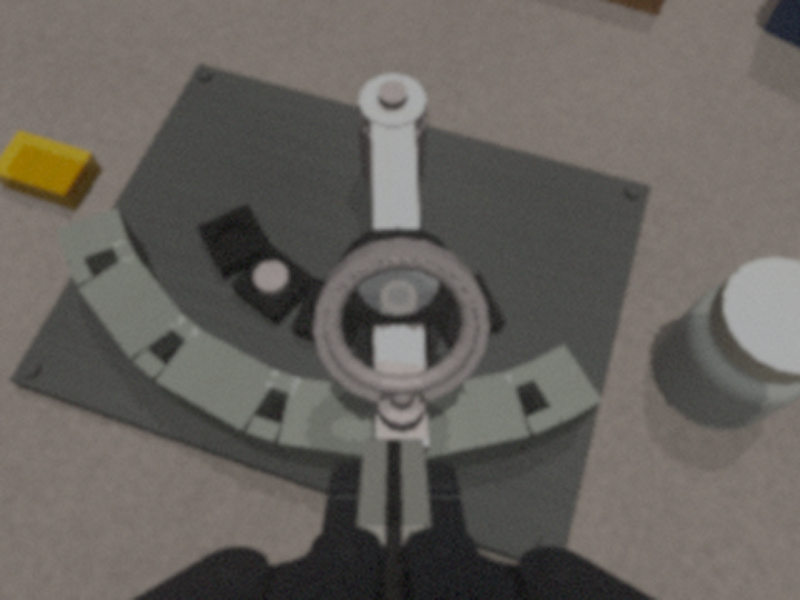

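```bash
python3 -c "
from bench import *
print(sign_off(),get_t())"
```

```text
the job is handed in; nothing more can be done
the job is handed in; nothing more can be done
```

The job is handed in: the magnifier stands over the white fuse one hole to the side (+0.36 rad), and the last close-up and force readings show the pin home there. The fingertip is out of the ring, and nothing else in the views I checked appears to have moved.

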